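Close a bench outlet with an adjustable wrench

ROBOT

A 6-joint arm with a two-finger parallel gripper is mounted at the origin on the work surface. World frame = base frame: x ahead of the robot, y to its left, z up, the work surface at z = 0. Lengths are in m, angles in rad, forces in N, time in s.
With the tool pointing down it reaches from about 0.35 to 0.975 m from the base axis. Payload 4.9 kg.
Tool frame: the origin (TCP) lies at the very end of the fingers, on their centre line; the grasp point (between the pads) lies manip.grip_point_offset behind it (manip.grip_point_offset is the distance from the TCP to the grasp point, in m); z points along the fingers, y is the line along which they close (so a half turn about z gives the same grasp; the last joint's range is limited). The gripper opens to 85 mm and grips with 20 to 120 N. Pads are 22 mm wide; open, the fingers measure 114 mm over their backs; the gripper's body (76 mm by 85 mm) begins 54 mm behind the grasp point. The pads swing forward as they close: fully open they stand 13 mm farther back than shut.
Start: joints at [1.095, 0.053, 1.613, -0, 1.476, -0.119], TCP at [0.218, 0.586, 0.231] pointing down, gripper open.
Joint ranges: [-3.01, 3.01], [-1.01, 2.22], [0.06, 2.58], [-1.02, 4.17], [0.09, 2.62], [-3.14, 3.14]. Speed limits (rad/s): [2.57, 2.57, 3.14, 3.14, 3.14, 3.14].

INTERFACE

Orientations are given as a unit quaternion [w, x, y, z].
In Python, from plant import manip gives the robot as it stands.
- The arm moves only by the shell command python3 -m crank 'ROWS' [OPENING]. ROWS is JSON, a list of rows, each an object of numbers: "x", "y", "z": the shift along the tool's x, y, z in cm; "turn": the turn about the tool's z in rad. In form: [{"x": .., "y": .., "z": .., "turn": ..}, ...]. A call has 1 to 5 rows; each row shifts and turns the commanded pose from where the row before left it, along the tool's axes as they then stand; what a row does not reach is not made up. A row lasts 1/10 s, in which the tool goes at most 50 mm and 8.59 degrees, less where a joint would pass 70% of its speed; a pose out of reach is approached as far as the arm can. A call with a gripper value outside its range is refused whole. OPENING is the opening in per cent of the stroke, from 0 (shut) to 100 (fully open), set as the call begins (- or left out, the last holds). The fingers move at their own pace and stop on an object; the grip force is fixed at half the most. Time passes only in rows, so rows that do not move let the fingers close. It gives the time, the measured TCP pose, the force, the opening and the grip force at its end, in the units of the state.
- manip.state(): the state, without advancing time (a new reading comes with each control period).
- manip.grab_frame(name): name is "side" or "top" or "wrist"; returns (picture, depth): 480x640x3 uint8, red, green, blue; 480x640 float32, m along the optical axis (not along the pixel's ray), 0 where there is no reading.
- manip.camera_model(name): a dict with "mtx" (3x3 intrinsics, pixels), "world_to_cam" (4x4, takes a point from world to camera coordinates). Camera axes: x right, y down, z forward; pixel columns grow to the right and rows downward; lengths in m; the calibration is good to about 2 mm. A picture is of the moment at which its call begins: read the wrist's pose just before it. camera_model takes no time and is no camera call; for the wrist camera it gives the pose at the moment of the call.
- manip.job_done(): hands the job in; it is judged then, once.
The state is a dict: "time": time; "joint_pos": joint angles; "joint_vel": joint speeds; "joint_efforts": joint torques, N m; "tool_pos": TCP position; "tool_rot": TCP orientation; "contact_force": force on the tool from outside, world axes, zero at the start; "ft_torque": the same for the moment, N m; "gripper_width": opening from 0.0 (shut) to 1.0 (fully open); "grasp_force": force on a finger pad.
Only numpy, scipy, OpenCV 4.12 (cv2) and the standard library are available. Lean on these libraries where they do the work, as an engineer would, in place of code of your own. Each camera call takes 0.05 s, during which the arm holds its last target. There are 200 camera calls.

TASK

The adjustable wrench lies loosely round the open hex spindle of the bench outlet. With a light fingertip on top, roll the wrench's worm towards the jaws, stroke by stroke, until the jaws just fit the hex; then push (do not grip) the handle round clockwise (seen from above) until the spindle comes up against its closed stop, gently, without forcing it. Leave the wrench fitted on the hex, flat on the panel, and disturb nothing else.

Things in the scene. Friction and masses are not known exactly. Their poses are not given: they have to be found in the camera images.
- outlet: Service outlet on an aluminium panel fixed level on the bench; the panel's top stands 3 to 10 mm above the bench. Origin: on the panel's top, on the hex spindle's vertical axis; z up. Panel: x -110 to 175 mm, y -50 to 225 mm. On the -y side a brass block 24 mm high begins 55 mm from that axis and a 122 mm tall steel post with a nozzle stands 105 mm from it.
- hex_top (a point): Centre of the top of the hex spindle (a brass hexagon lying flat, 36 mm across flats, 41.6 mm across corners, 16 mm high, standing directly on the panel, axis vertical).
- spindle (a joint): Turn of the hex spindle in rad, growing clockwise as seen from above. It starts open, between 0 and 0.14, and meets its solid closed stop at 0.90 (a turn of 0.76 to 0.90 rad). It turns against steady friction of about 0.25 N m.
- wrench: Steel adjustable wrench, ~0.5 kg, flat on the panel, jaws loosely round the hex, handle on the outlet's +y side. Origin: underside, middle of the mouth, within 5 mm of the spindle axis. +x points out of the mouth, z up. Fixed jaw at -y (face y = -18 mm), moving jaw at +y; jaws reach x = 18 mm; throat at x = -24 mm. Head to x = -62 mm, 14 mm thick. Handle: x -200 to -62, 24 mm wide, 12 high.
- jaw (a joint): How far the moving jaw has closed, in m, from 43 mm apart at 0. The jaws are 43 mm minus this value apart, so they meet the hex flats at 0.007. Starts between 0.0016 and 0.0035. Moves only with the worm, 0.8 mm per rad of worm.
- worm_top (a point): Top, at mid-length, of the knurled worm roller: dark steel cylinder, 18 mm diameter, 22 mm long, axis along the wrench's y, in a window of the head 41.5 mm behind the mouth's middle. Its top is 21 mm above the panel, 7 mm above the head's face; hex and jaws are lower.
- worm (a joint): Turn of the worm in rad; it stays where it is left. Rubbing its top towards the mouth (wrench +x) raises it and closes the jaws: 0.8 mm of jaw per 9 mm rubbed, so about 1.4 mm for a 16 mm stroke. A fingertip pressed on it with 8 to 15 N drives it by friction (it needs 3 to 4 N along) and slips on it harmlessly once the jaws grip. The wrench bears no more than 35 N from the fingers.
- handle (a point): Point on the handle's upper face, 150 mm behind the mouth's middle (wrench x = -150 mm), 12 mm above the panel: a good place to push. Pushing here sideways takes about 2 N to turn the spindle.
- rack_orange: Bystander on the bench: long orange tube rack, 192 x 84 x 32 mm. Origin: centre of its underside. Leave alone.
- rack_blue: Bystander on the bench: blue tube rack, 146 x 84 x 28 mm. Origin: centre of its underside. Leave alone.
- bottle: Bystander on the bench: amber reagent bottle, 54 mm across, 105 mm tall. Origin: centre of its underside. Leave alone.
- pipette_a: Bystander on the bench: blue pipette, about 285 mm long, 28 mm wide, 26 mm high. Origin: centre of its underside. Leave alone.
- pipette_b: Bystander on the bench: second pipette, same shape. Origin: centre of its underside. Leave alone.
- cap: Bystander on the panel: white bottle cap, 28 mm across, 10 mm high. Origin: centre of its underside. Leave alone.
- loose_nut: Bystander on the panel: small brass nut, 19 mm across flats, 8 mm high. Origin: centre of its underside. Leave alone.
Not all that is in view belongs to the job. Of the things that look like the wrench, the smallest one is meant.

How it is judged:
On the way, in this order (a step that is already met when the one before it is completed fails the run):
1. the jaws fit the hex (under 37.5 mm apart, hex between them) while the spindle is still open (turned to less than 0.35 rad) (value of joint jaw between 0.0055 and 0.0088 m and horizontal distance between wrench and outlet below 0.008 m and z of wrench in the frame of outlet below 0.004 m and angle between wrench's own z axis and vertical below 0.08 rad and value of joint spindle below 0.35 rad), for 0.2 s.
2. the spindle is turned clockwise to its closed stop, with the jaws still fitted (value of joint jaw between 0.0055 and 0.0088 m and horizontal distance between wrench and outlet below 0.008 m and z of wrench in the frame of outlet below 0.004 m and angle between wrench's own z axis and vertical below 0.08 rad and value of joint spindle above 0.84 rad), for 0.2 s.
At the end, for the whole second after the job is handed in: The spindle is within 0.06 rad of its closed stop (0.90 rad); the wrench is at rest, flat on the panel, round the hex (its mouth's middle within 8 mm of the spindle axis), its jaws less than 37.5 mm apart (all of step 2 and linear speed of wrench below 0.02 m/s); the robot touches nothing.
It fails at once if the fingers press or push the wrench (worm included) with more than 35 N (contact force between the fingers and wrench above 35 N).
It fails at once if a bystander is moved by more than 20 mm (distance of any of rack_orange, rack_blue, bottle, pipette_a, pipette_b, cap, loose_nut from where it was at the start of the episode above 0.02 m).
It also fails if it takes over 72 s, if anything falls off the work surface, if the arm or the gripper's body presses on something with over 40 N, if the wrist force passes 120 N, or if a joint passes its speed limit or range.

## Working session

There is one attempt and no reset: what is moved stays moved. The work goes in short steps, Python scripts to look and compute and a shell command to move; the robot and the scene stay as the last step left them, time stands still between calls to the robot, and variables do not carry over. Pictures are saved under pics/ and viewed, at most 10 in all, crops included, and the job is handed in when it is done.

```bash
mkdir -p pics
cat > h.py <<'E'
import numpy as np, cv2
from plant import manip
def snap(name,save=True):
    cm=manip.camera_model(name); im,d=manip.grab_frame(name)
    if save: np.savez(f'pics/{name}.npz',im=im,d=d,K=cm['mtx'],T=cm['world_to_cam'])
    return im,d,np.array(cm['mtx']),np.array(cm['world_to_cam'])
def load(name):
    z=np.load(f'pics/{name}.npz'); return z['im'],z['d'],z['K'],z['T']
def cloud(d,K,T):
    v,u=np.mgrid[:480,:640]; p=np.stack([(u-K[0,2])/K[0,0]*d,(v-K[1,2])/K[1,1]*d,d,np.ones_like(d)],-1)
    return (p@np.linalg.inv(T).T)[...,:3]
def proj(p,K,T):
    c=T@np.append(p,1); q=K@c[:3]; return q[:2]/q[2]
E
python3 - <<'E'
from h import *
print(manip.grip_point_offset, manip.state())
for n in ('top','side'):
    im,d,K,T=snap(n); cv2.imwrite(f'pics/{n}1.png',im[...,::-1]); print(n,K.tolist(),np.linalg.inv(T)[:3].round(3).tolist())
E
```

```text
0.0187 {'time': 0.0, 'joint_pos': array([ 1.09503495e+00,  5.33010448e-02,  1.61433016e+00,  8.94635431e-06,
        1.47599824e+00, -1.18967752e-01]), 'joint_vel': array([-0.00014582, -0.00024216,  0.00124169,  0.00049555, -0.00116849,
        0.00127218]), 'joint_efforts': array([-5.16854889e-04, -3.93680978e+01, -3.70179927e+01, -1.77190377e-04,
        7.23450183e-03, -4.38232448e-06]), 'tool_pos': array([0.2179791 , 0.58507587, 0.23007602]), 'tool_rot': array([-3.02648988e-04,  1.77452387e-01,  9.84128860e-01, -9.72396773e-04]), 'contact_force': array([-0.71593021,  0.30551922,  0.30404021]), 'ft_torque': array([ 0.05246821,  0.02121897, -0.0032295 ]), 'grasp_force': 0.0, 'gripper_width': 1.0031531103631404}
top [[447.95976229747885, 0.0, 323.7754111449977], [0.0, 447.95976229747885, 238.50590306966254], [0.0, 0.0, 1.0]] [[-0.068, -0.974, 0.217, 0.246], [-0.998, 0.066, -0.02, 0.008], [0.005, -0.217, -0.976, 1.1]]
side [[561.4730027981304, 0.0, 310.76629557507096], [0.0, 561.4730027981304, 244.07030979845237], [0.0, 0.0, 1.0]] [[0.999, -0.023, 0.039, 0.433], [-0.042, -0.776, 0.63, -0.685], [0.016, -0.631, -0.776, 0.903]]
```

View pics/top1.png

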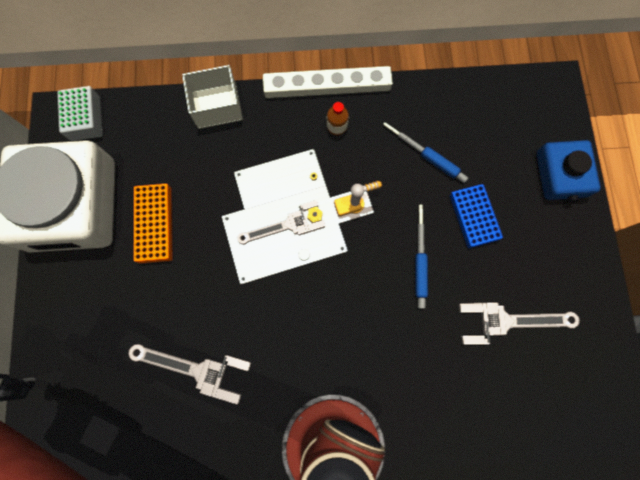

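The picture shows three wrench-like objects: one on the panel round the brass hex (head ~(305,218)), one at (190,370) and one at (520,320). The one on the panel is the smallest, and it is round the hex, so it fits the description. I'll confirm in a crop and measure.

Run:
```python
from h import *
im,d,K,T=load('top'); P=cloud(d,K,T)
c=cv2.resize(im[140:290,215:390],None,fx=4.4,fy=4,interpolation=cv2.INTER_CUBIC)
c=cv2.resize(im[140:290,215:390],(700,600),interpolation=cv2.INTER_CUBIC)
cv2.imwrite('pics/c1.png',c[...,::-1])
for n,(u,v) in dict(hexa=(315,214),handle=(265,231),end=(243,239),worm=(297,219),panel=(270,190),panel2=(290,260),post=(358,188),cap=(304,255),nut=(314,176)).items(): print(n,P[v,u].round(4))
```

```text
hexa [0.5482 0.0038 0.0246]
handle [0.5152 0.1307 0.0161]
end [0.4973 0.185  0.0213]
worm [0.5377 0.0492 0.0271]
panel [0.6256 0.1149 0.0039]
panel2 [0.4396 0.073  0.0069]
post [ 0.5751 -0.0979  0.1247]
cap [0.4478 0.0374 0.0176]
nut [ 6.523e-01 -1.000e-04  1.370e-02]
```

View pics/c1.png

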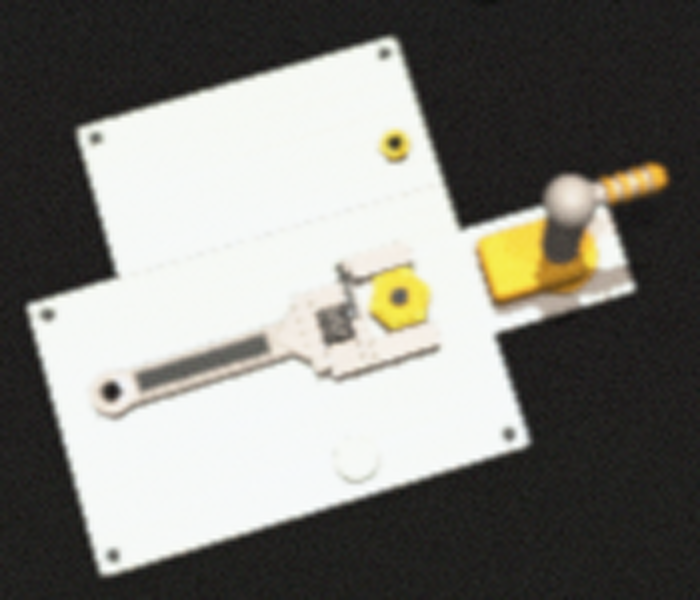

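The crop confirms it: it is the small wrench, with its jaws round the brass hex at crop (400,297), the worm at (335,322) and the handle to the left. Next I'll shut the fingers, align the tool y with the wrench line and hover above the worm.

```bash
python3 -m crank '[{"turn":-0.127},{"turn":-0.127},{"turn":-0.127},{"turn":-0.127},{"turn":-0.127}]' 0
python3 -m crank '[{"x":-1.2,"y":-4.65},{"x":-1.2,"y":-4.65},{"x":-1.2,"y":-4.65},{"x":-1.2,"y":-4.65},{"x":-1.2,"y":-4.65}]'
python3 -m crank '[{"x":-1.2,"y":-4.65},{"x":-1.2,"y":-4.65},{"x":-1.2,"y":-4.65},{"x":-1.2,"y":-4.65},{"x":-1.2,"y":-4.65}]'
python3 -m crank '[{"x":-1.2,"y":-4.65},{"x":-1.2,"y":-4.65},{"x":-1.2,"y":-4.65},{},{}]'
python3 - <<'E'
from h import *
s=manip.state(); print(s['tool_pos'],s['tool_rot'],s['joint_pos'])
im,d,K,T=snap('wrist'); cv2.imwrite('pics/w1.png',im[...,::-1]); print(K.tolist(),np.linalg.inv(T)[:3].round(3).tolist())
E
```

```text
[0.21803243 0.58512073 0.23014688] [-2.92866725e-04  1.77468131e-01  9.84126074e-01 -9.20606326e-04] [ 1.09498640e+00  5.33314738e-02  1.61417995e+00  2.05790756e-05
  1.47601326e+00 -1.18985433e-01]
[[419.8592230122566, 0.0, 322.195805291486], [0.0, 419.8592230122566, 238.00552748667022], [0.0, 0.0, 1.0]] [[0.349, 0.893, 0.284, 0.145], [0.937, -0.333, -0.107, 0.613], [-0.001, 0.304, -0.953, 0.373]]schema error: expected keys x, y, z, turn
schema error: expected keys x, y, z, turn
schema error: expected keys x, y, z, turn
schema error: expected keys x, y, z, turn
```

View pics/w1.png

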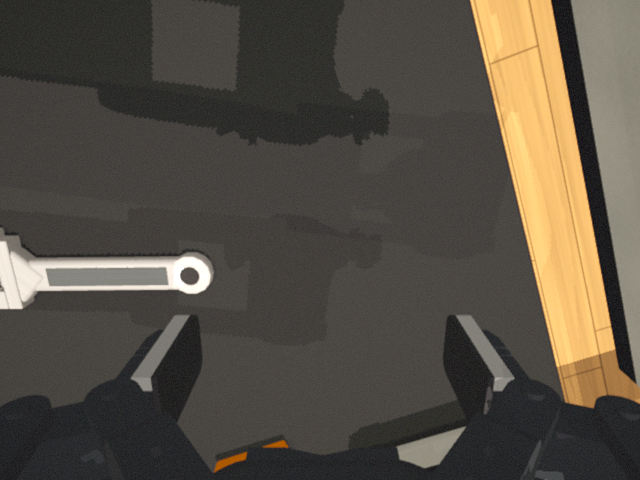

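The calls were refused because every row needs all four keys, so the arm hasn't moved. The picture shows only the decoy's handle at (190,275) and the two open fingers. I'll resend with full rows.

```bash
python3 -m crank '[{"x":0,"y":0,"z":0,"turn":-0.127},{"x":0,"y":0,"z":0,"turn":-0.127},{"x":0,"y":0,"z":0,"turn":-0.127},{"x":0,"y":0,"z":0,"turn":-0.127},{"x":0,"y":0,"z":0,"turn":-0.127}]' 0
python3 -m crank '[{"x":-1.2,"y":-4.65,"z":0,"turn":0},{"x":-1.2,"y":-4.65,"z":0,"turn":0},{"x":-1.2,"y":-4.65,"z":0,"turn":0},{"x":-1.2,"y":-4.65,"z":0,"turn":0},{"x":-1.2,"y":-4.65,"z":0,"turn":0}]'
python3 -m crank '[{"x":-1.2,"y":-4.65,"z":0,"turn":0},{"x":-1.2,"y":-4.65,"z":0,"turn":0},{"x":-1.2,"y":-4.65,"z":0,"turn":0},{"x":-1.2,"y":-4.65,"z":0,"turn":0},{"x":-1.2,"y":-4.65,"z":0,"turn":0}]'
python3 -m crank '[{"x":-1.2,"y":-4.65,"z":0,"turn":0},{"x":-1.2,"y":-4.65,"z":0,"turn":0},{"x":-1.2,"y":-4.65,"z":0,"turn":0},{"x":0,"y":0,"z":0,"turn":0},{"x":0,"y":0,"z":0,"turn":0}]'
python3 - <<'E'
from h import *
s=manip.state(); print(s['tool_pos'],s['tool_rot'],s['joint_pos'])
im,d,K,T=snap('wrist'); cv2.imwrite('pics/w2.png',im[...,::-1]); print(np.linalg.inv(T)[:3].round(3).tolist())
E
```

```text
time: 0.65
tool_pos: [0.2181, 0.5854, 0.2307]
tool_rot: [-0.0, -0.141, 0.99, -0.0]
contact_force: [-0.4, 1.1, -0.5]
gripper_width: 0.142
grasp_force: 0.0
time: 1.15
tool_pos: [0.3402, 0.3768, 0.231]
tool_rot: [-0.0, -0.139, 0.99, -0.0]
contact_force: [0.9, 0.4, 0.3]
gripper_width: 0.001
grasp_force: 0.0
time: 1.65
tool_pos: [0.4618, 0.1696, 0.2312]
tool_rot: [0.0, -0.139, 0.99, 0.0]
contact_force: [0.3, 0.7, 0.9]
gripper_width: 0.001
grasp_force: 0.0
time: 2.15
tool_pos: [0.5343, 0.0463, 0.2307]
tool_rot: [-0.001, -0.138, 0.99, 0.0]
contact_force: [-0.4, 0.6, -0.1]
gripper_width: 0.001
grasp_force: 0.0
[0.5342945  0.04632696 0.23073837] [-6.27027677e-04 -1.37538017e-01  9.90496237e-01  3.24492946e-04] [-5.25207800e-02 -1.59369940e-01  1.81787701e+00  4.01290748e-04
  1.48443984e+00 -1.89930281e+00]
[[-0.272, 0.917, 0.291, 0.459], [0.962, 0.259, 0.084, 0.026], [0.002, 0.303, -0.953, 0.373]]
```

View pics/w2.png

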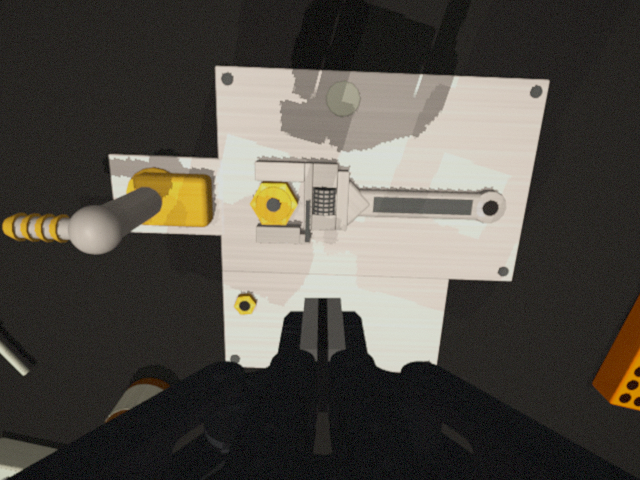

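This view shows the hex at (274,204), the worm at (324,201), the handle hole at (490,208), the cap at (343,99) and the nut at (245,305). Now I'll turn these into positions.

```bash
cat >> h.py <<'E'
def ray(u,v,z,K,T):
    M=np.linalg.inv(T); r=M[:3,:3]@np.array([(u-K[0,2])/K[0,0],(v-K[1,2])/K[1,1],1]); c=M[:3,3]; return c+r*(z-c[2])/r[2]
E
python3 - <<'E'
from h import *
im,d,K,T=load('wrist'); P=cloud(d,K,T)
def med(u,v,r): q=P[v-r:v+r+1,u-r:u+r+1].reshape(-1,3); return np.median(q,0).round(4)
pan=[med(*p,5)[2] for p in ((300,260),(430,240),(430,150),(240,110),(380,290))]; print('panel',pan); z0=np.median(pan)
print('hex z',med(262,208,2),'worm z',med(324,201,1),'handle z',med(420,205,3))
g=im.astype(int)
# hex centroid by yellow at top
m=((g[...,0]-g[...,2]>70)).astype(np.uint8); m[:,:240]=0;m[:,310:]=0;m[:150]=0;m[250:]=0
m[cloud(d,K,T)[...,2]<z0+.011]=0
v,u=np.nonzero(m); box=(u.min()+u.max())/2,(v.min()+v.max())/2; print('hexpix',box,u.mean(),v.mean())
H=ray(*box,z0+.016,K,T); print('hex',H)
W=ray(324,201,z0+.021,K,T); print('worm',W)
# dark insert of handle -> axis
hh=P[...,2]; m=((g.sum(2)<330)&(g.sum(2)>120)).astype(np.uint8); m[:,:372]=0;m[:,474:]=0;m[:190]=0;m[218:]=0
v,u=np.nonzero(m); c,sz,a=cv2.minAreaRect(np.stack([u,v],1).astype(np.float32)); print(c,sz,a)
sl=np.polyfit(u,v,1); A=ray(375,np.polyval(sl,375),z0+.012,K,T); B=ray(472,np.polyval(sl,472),z0+.012,K,T)
th=np.arctan2(*(B-A)[1::-1]); e=np.array([np.cos(th),np.sin(th)]); n=np.array([-e[1],e[0]])
print('handle ang',np.degrees(th),'A,B',A,B)
print('worm rel hex along/perp',(W-H)[:2]@e,(W-H)[:2]@n,'handle perp',(A-H)[:2]@n,'ring',(ray(490,208,z0+.012,K,T)-H)[:2]@e)
# depth-based worm region
q=P[170:235,300:350].reshape(-1,3); q=q[(q[:,2]>z0+.0165)&(q[:,2]<z0+.024)]; print(len(q), q.mean(0), ((q-H)[:,:2]@e).min(),((q-H)[:,:2]@e).max(),((q-H)[:,:2]@n).min(),((q-H)[:,:2]@n).max())
s=manip.state();print(s['tool_pos'],s['contact_force'])
E
```

```text
panel [np.float64(0.0057), np.float64(0.0058), np.float64(0.0057), np.float64(0.0056), np.float64(0.0057)]
hex z [ 0.5547 -0.0006  0.0227] worm z [0.5333 0.0486 0.0276] handle z [0.5161 0.1305 0.0182]
hexpix (np.float64(273.5), np.float64(203.0)) 273.4816149963951 203.42754145638068
hex [0.5479082  0.00786889 0.0217    ]
worm [0.53340998 0.04864875 0.0267    ]
(422.2301940917969, 201.34877014160156) (101.04427337646484, 22.895519256591797) 1.569354772567749
handle ang 104.30569574931287 A,B [0.52514587 0.09226983 0.0177    ] [0.50431183 0.17397111 0.0177    ]
worm rel hex along/perp 0.043097759537255725 0.0039721346476555355 handle perp 0.0012014171628497543 ring 0.1876694077832363
502 [0.53480134 0.04902578 0.02559692] 0.030399480213170862 0.05155931764009813 -0.009093075384087915 0.013411485677864226
[0.53396192 0.04726469 0.23081441] [0.42487582 1.57228274 1.03210422]
```

The measurements agree with the given sizes: panel 5.7 mm, handle z +12, worm 41 mm from the hex, and handle direction 104–106°. The worm top is at about (0.5345, 0.0488, 0.0267). The shut fingertips look about ±8 mm wide along the stroke, so I'll use 12 mm strokes. Descending.

```bash
python3 -m crank '[{"x":0,"y":0.75,"z":4.5,"turn":0},{"x":0,"y":0,"z":4.5,"turn":0},{"x":0,"y":0,"z":4.5,"turn":0},{"x":0,"y":0,"z":4.5,"turn":0},{"x":0,"y":0,"z":1,"turn":0}]'
python3 -m crank '[{"x":0,"y":0,"z":0.5,"turn":0},{"x":0,"y":0,"z":0.3,"turn":0},{"x":0,"y":0,"z":0.2,"turn":0},{"x":0,"y":0,"z":0,"turn":0},{"x":0,"y":0,"z":0,"turn":0}]'
python3 -m crank '[{"x":0,"y":0,"z":0.1,"turn":0},{"x":0,"y":0,"z":0,"turn":0},{"x":0,"y":0,"z":0,"turn":0}]'
python3 -m crank '[{"x":0,"y":0,"z":0.1,"turn":0},{"x":0,"y":0,"z":0,"turn":0},{"x":0,"y":0,"z":0,"turn":0}]'
```

```text
time: 2.7
tool_pos: [0.5268, 0.0561, 0.0355]
tool_rot: [-0.005, -0.14, 0.99, 0.001]
contact_force: [-1.2, -0.2, -0.1]
gripper_width: -0.001
grasp_force: 0.0
time: 3.2
tool_pos: [0.5334, 0.0544, 0.0328]
tool_rot: [0.001, -0.139, 0.99, -0.0]
contact_force: [0.3, -0.9, 0.3]
gripper_width: 0.003
grasp_force: 0.0
time: 3.5
tool_pos: [0.5323, 0.0544, 0.0304]
tool_rot: [0.0, -0.139, 0.99, -0.0]
contact_force: [0.0, -0.2, 0.3]
gripper_width: 0.002
grasp_force: 0.0
time: 3.8
tool_pos: [0.5322, 0.0544, 0.0292]
tool_rot: [-0.0, -0.139, 0.99, 0.0]
contact_force: [-0.7, -0.6, -0.8]
gripper_width: 0.005
grasp_force: 0.0
```

```bash
python3 -m crank '[{"x":0,"y":0,"z":0.15,"turn":0},{"x":0,"y":0,"z":0,"turn":0},{"x":0,"y":0,"z":0,"turn":0}]'|grep -E "pos|force"
python3 -m crank '[{"x":0,"y":0,"z":0.07,"turn":0},{"x":0,"y":0,"z":0,"turn":0},{"x":0,"y":0,"z":0,"turn":0}]'|grep -E "pos|force"
python3 -m crank '[{"x":0,"y":0,"z":0.05,"turn":0},{"x":0,"y":0,"z":0,"turn":0},{"x":0,"y":0,"z":0,"turn":0}]'|grep -E "pos|force"
```

```text
tool_pos: [0.5322, 0.0544, 0.0277]
contact_force: [-0.2, 0.5, 1.0]
grasp_force: 0.0
tool_pos: [0.5322, 0.0544, 0.0271]
contact_force: [0.4, 0.3, -0.5]
grasp_force: 0.0
tool_pos: [0.5323, 0.0544, 0.0267]
contact_force: [0.9, 0.4, 0.2]
grasp_force: 0.3
```

```bash
for i in 1; do python3 -m crank '[{"x":0,"y":0,"z":0.05,"turn":0},{"x":0,"y":0,"z":0,"turn":0},{"x":0,"y":0,"z":0,"turn":0}]'|grep -E "pos|contact"; done
python3 -m crank '[{"x":0,"y":0,"z":0.04,"turn":0},{"x":0,"y":0,"z":0,"turn":0},{"x":0,"y":0,"z":0,"turn":0}]'|grep -E "pos|contact"
```

```text
tool_pos: [0.5324, 0.0544, 0.0265]
contact_force: [-1.9, 0.4, 4.5]
tool_pos: [0.5325, 0.0544, 0.0264]
contact_force: [-4.5, -0.4, 6.6]
```

```bash
python3 -m crank '[{"x":0,"y":0,"z":0.05,"turn":0},{"x":0,"y":0,"z":0,"turn":0},{"x":0,"y":0,"z":0,"turn":0}]'|grep -E "pos|contact"
python3 -m crank '[{"x":0,"y":-0.15,"z":0,"turn":0},{"x":0,"y":-0.15,"z":0,"turn":0}]'|grep -E "pos|contact"
python3 -m crank '[{"x":0,"y":-0.2,"z":0,"turn":0},{"x":0,"y":-0.2,"z":0,"turn":0},{"x":0,"y":-0.1,"z":0,"turn":0}]'|grep -E "pos|contact"
python3 -m crank '[{"x":0,"y":-0.2,"z":0,"turn":0},{"x":0,"y":-0.2,"z":0,"turn":0},{"x":0,"y":0,"z":0,"turn":0}]'|grep -E "pos|contact"
```

```text
tool_pos: [0.5325, 0.0544, 0.0263]
contact_force: [-4.8, -0.4, 11.5]
tool_pos: [0.533, 0.0523, 0.0264]
contact_force: [-6.4, 3.0, 10.7]
tool_pos: [0.5344, 0.0473, 0.0265]
contact_force: [-6.0, 2.4, 11.9]
tool_pos: [0.5354, 0.0433, 0.0264]
contact_force: [-5.6, 2.0, 10.9]
```

```bash
python3 -m crank '[{"x":0,"y":0,"z":-0.5,"turn":0},{"x":0.05,"y":0.7,"z":0,"turn":0},{"x":0,"y":0.6,"z":0,"turn":0},{"x":0,"y":0,"z":0.2,"turn":0},{"x":0,"y":0,"z":0,"turn":0}]'|grep -E "pos|contact"
python3 -m crank '[{"x":0,"y":0,"z":0.15,"turn":0},{"x":0,"y":0,"z":0.08,"turn":0},{"x":0,"y":0,"z":0.07,"turn":0},{"x":0,"y":0,"z":0,"turn":0},{"x":0,"y":0,"z":0,"turn":0}]'|grep -E "pos|contact"
python3 -m crank '[{"x":0,"y":-0.2,"z":0,"turn":0},{"x":0,"y":-0.2,"z":0,"turn":0},{"x":0,"y":-0.2,"z":0,"turn":0}]'|grep -E "pos|contact"
python3 -m crank '[{"x":0,"y":-0.2,"z":0,"turn":0},{"x":0,"y":-0.2,"z":0,"turn":0},{"x":0,"y":-0.3,"z":0,"turn":0},{"x":0,"y":0,"z":0,"turn":0}]'|grep -E "pos|contact"
python3 - <<'E'
from h import *
im,d,K,T=snap('top'); cv2.imwrite('pics/t2.png',cv2.resize(im[190:250,270:350],(800,600),interpolation=cv2.INTER_CUBIC)[...,::-1])
E
```

```text
tool_pos: [0.5308, 0.0555, 0.0274]
contact_force: [-0.5, -0.1, -0.3]
tool_pos: [0.5316, 0.0552, 0.0262]
contact_force: [-4.3, 1.4, 8.0]
tool_pos: [0.5329, 0.05, 0.0265]
contact_force: [-6.3, 3.1, 11.1]
tool_pos: [0.5348, 0.0429, 0.0265]
contact_force: [-6.3, 1.5, 11.2]
```

```bash
for k in 1; do
python3 -m crank '[{"x":0,"y":0,"z":-0.5,"turn":0},{"x":0.1,"y":0.7,"z":0,"turn":0},{"x":0,"y":0.6,"z":0,"turn":0},{"x":0,"y":0,"z":0.2,"turn":0},{"x":0,"y":0,"z":0,"turn":0}]'|grep -E "contact"
python3 -m crank '[{"x":0,"y":0,"z":0.15,"turn":0},{"x":0,"y":0,"z":0.08,"turn":0},{"x":0,"y":0,"z":0.07,"turn":0},{"x":0,"y":0,"z":0,"turn":0},{"x":0,"y":0,"z":0,"turn":0}]'|grep -E "pos|contact"
python3 -m crank '[{"x":0,"y":-0.2,"z":0,"turn":0},{"x":0,"y":-0.2,"z":0,"turn":0},{"x":0,"y":-0.2,"z":0,"turn":0}]'|grep -E "contact"
python3 -m crank '[{"x":0,"y":-0.2,"z":0,"turn":0},{"x":0,"y":-0.2,"z":0,"turn":0},{"x":0,"y":-0.3,"z":0,"turn":0},{"x":0,"y":0,"z":0,"turn":0}]'|grep -E "pos|contact"
done
python3 -m crank '[{"x":0,"y":0,"z":-1,"turn":0},{"x":0,"y":0,"z":-4,"turn":0},{"x":0,"y":1.3,"z":-4,"turn":0},{"x":0,"y":0,"z":0,"turn":0},{"x":0,"y":0,"z":0,"turn":0}]'|grep -E "pos|time"
python3 - <<'E'
from h import *
im,d,K,T=snap('wrist')
im0=cv2.imread('pics/w2.png')[...,::-1]
c=ray(290,203,.0197,*[K,T]); 
u,v=map(int,proj(np.array([.545,.02,.0197]),K,T)); print(u,v)
a=im[max(0,v-60):v+60,u-80:u+80]; cv2.imwrite('pics/w3.png',cv2.resize(a,(800,600),interpolation=cv2.INTER_CUBIC)[...,::-1])
E
```

```text
contact_force: [0.0, 0.4, 0.2]
tool_pos: [0.5307, 0.055, 0.0262]
contact_force: [-4.1, 0.5, 7.9]
contact_force: [-5.6, 2.9, 11.0]
tool_pos: [0.5342, 0.0427, 0.0265]
contact_force: [-4.6, 1.3, 9.6]
time: 10.35
tool_pos: [0.5316, 0.055, 0.1169]
259 244
```

View pics/w3.png

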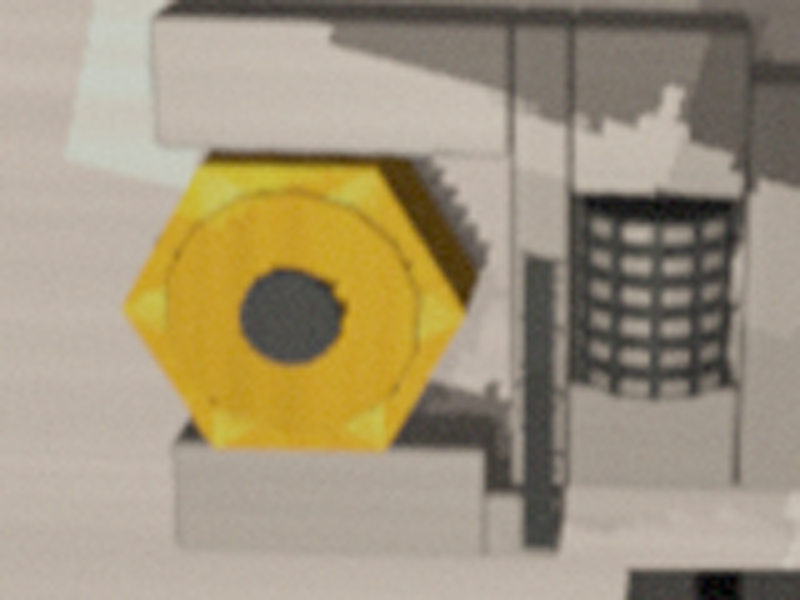

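The view shows the hex between the jaws with about 38 mm still between their faces (rows 150 to 447, hex 284 px for 36 mm). The jaw value is therefore about 5 mm and about 2 mm remains, so two or three more strokes are needed.

```bash
python3 -m crank '[{"x":0,"y":0,"z":4,"turn":0},{"x":0,"y":0,"z":3.5,"turn":0},{"x":0,"y":0,"z":1,"turn":0},{"x":0,"y":0,"z":0,"turn":0},{"x":0,"y":0,"z":0.2,"turn":0}]'|grep -E "pos|contact"
for k in 1 2 3; do
python3 -m crank '[{"x":0,"y":0,"z":0.15,"turn":0},{"x":0,"y":0,"z":0.08,"turn":0},{"x":0,"y":0,"z":0.07,"turn":0},{"x":0,"y":0,"z":0,"turn":0},{"x":0,"y":0,"z":0,"turn":0}]'|grep -E "pos|contact"
python3 -m crank '[{"x":0,"y":-0.2,"z":0,"turn":0},{"x":0,"y":-0.2,"z":0,"turn":0},{"x":0,"y":-0.2,"z":0,"turn":0}]'|grep -E "contact"
python3 -m crank '[{"x":0,"y":-0.2,"z":0,"turn":0},{"x":0,"y":-0.2,"z":0,"turn":0},{"x":0,"y":-0.3,"z":0,"turn":0},{"x":0,"y":0,"z":0,"turn":0}]'|grep -E "pos|contact"
python3 -m crank '[{"x":0,"y":0,"z":-0.5,"turn":0},{"x":0.05,"y":0.7,"z":0,"turn":0},{"x":0,"y":0.6,"z":0,"turn":0},{"x":0,"y":0,"z":0.2,"turn":0},{"x":0,"y":0,"z":0,"turn":0}]'|grep -E "contact"
done
```

```text
tool_pos: [0.5305, 0.0548, 0.0278]
contact_force: [-0.0, 0.3, 0.5]
tool_pos: [0.531, 0.0548, 0.0264]
contact_force: [-2.2, -0.5, 4.6]
contact_force: [-3.6, 2.3, 8.0]
tool_pos: [0.5347, 0.0429, 0.0266]
contact_force: [-2.4, 2.7, 6.7]
contact_force: [-0.1, -0.8, -0.2]
tool_pos: [0.5302, 0.0548, 0.0262]
contact_force: [-3.4, 0.4, 6.8]
contact_force: [-5.4, 3.2, 10.1]
tool_pos: [0.5345, 0.043, 0.0265]
contact_force: [-1.9, 3.6, 7.1]
contact_force: [-1.3, 0.2, -0.1]
tool_pos: [0.5296, 0.0547, 0.0261]
contact_force: [-3.7, 0.0, 7.2]
contact_force: [-2.9, 4.9, 8.4]
tool_pos: [0.5344, 0.0427, 0.0266]
contact_force: [-1.3, 3.0, 6.2]
contact_force: [-0.3, 0.6, 0.3]
```

```bash
python3 -m crank '[{"x":0,"y":0,"z":-1,"turn":0},{"x":0,"y":0,"z":-4,"turn":0},{"x":0,"y":0,"z":-3.7,"turn":0},{"x":0,"y":0,"z":0,"turn":0},{"x":0,"y":0,"z":0,"turn":0}]'|grep -E "pos|time"
python3 - <<'E'
from h import *
im,d,K,T=snap('wrist')
u,v=map(int,proj(np.array([.545,.02,.0197]),K,T)); print(u,v)
a=im[max(0,v-60):v+60,u-80:u+80]; cv2.imwrite('pics/w4.png',cv2.resize(a,(800,600),interpolation=cv2.INTER_CUBIC)[...,::-1])
E
```

```text
time: 16.5
tool_pos: [0.5302, 0.0544, 0.1171]
259 247
```

View pics/w4.png

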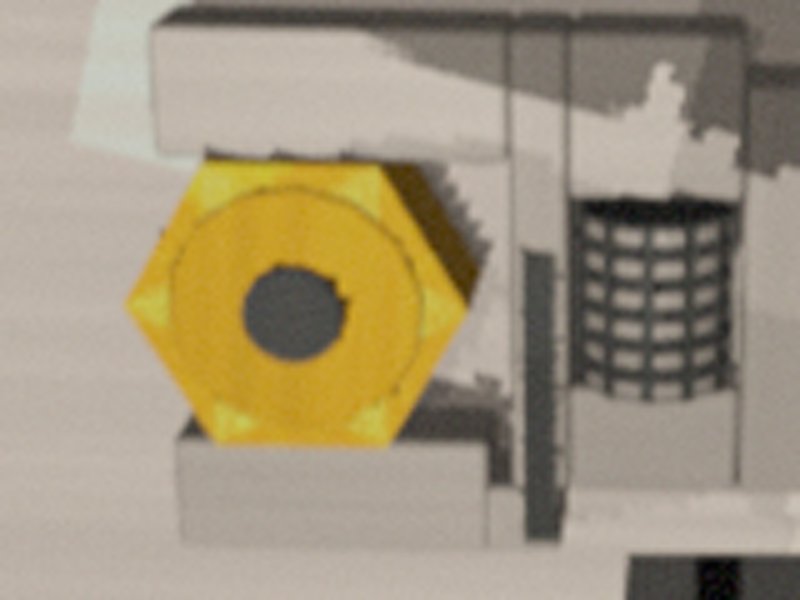

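The jaws now meet the hex: faces at rows 157 and 440, a gap of about 36.1 mm, with the hex orientation unchanged. Next I'll come down beside the handle on the robot's side, about 33 mm off its axis and 150 mm out.

```bash
python3 -m crank '[{"x":0.9,"y":3.4,"z":0,"turn":0},{"x":0.9,"y":3.4,"z":0,"turn":0},{"x":0.8,"y":3.3,"z":0,"turn":0},{"x":0,"y":0,"z":4,"turn":0},{"x":0,"y":0,"z":3.5,"turn":0}]'|grep -E "pos|contact"
python3 -m crank '[{"x":0,"y":0,"z":2,"turn":0},{"x":0,"y":0,"z":0.7,"turn":0},{"x":0,"y":0,"z":0.3,"turn":0},{"x":0,"y":0,"z":0,"turn":0},{"x":0,"y":0,"z":0,"turn":0}]'|grep -E "pos|contact"
```

```text
tool_pos: [0.4752, 0.1453, 0.0384]
contact_force: [0.7, 0.1, -1.3]
tool_pos: [0.4774, 0.1446, 0.0114]
contact_force: [1.3, -0.6, -0.1]
```

```bash
python3 -m crank '[{"x":-0.3,"y":0,"z":0,"turn":0},{"x":-0.3,"y":0,"z":0,"turn":0},{"x":-0.1,"y":0,"z":0,"turn":0},{"x":0,"y":0,"z":0,"turn":0}]'|grep -E "pos|contact"
python3 -m crank '[{"x":-0.2,"y":0,"z":0,"turn":0},{"x":-0.1,"y":0,"z":0,"turn":0},{"x":0,"y":0,"z":0,"turn":0}]'|grep -E "pos|contact"
python3 -m crank '[{"x":-0.2,"y":0,"z":0,"turn":0},{"x":-0.2,"y":0,"z":0,"turn":0},{"x":0,"y":0,"z":0,"turn":0}]'|grep -E "pos|contact"
```

```text
tool_pos: [0.4836, 0.1465, 0.0106]
contact_force: [-0.4, -0.6, 0.7]
tool_pos: [0.4861, 0.1473, 0.0102]
contact_force: [-0.2, 0.7, -0.8]
tool_pos: [0.4889, 0.1481, 0.01]
contact_force: [-4.4, -1.3, 3.2]
```

```bash
python3 -m crank '[{"x":-0.3,"y":0,"z":-0.1,"turn":0.02},{"x":-0.6,"y":0.08,"z":0,"turn":0.04},{"x":-0.6,"y":0.08,"z":0,"turn":0.04},{"x":-0.6,"y":0.08,"z":0,"turn":0.04},{"x":0,"y":0,"z":0,"turn":0}]'|grep -E "pos|rot|contact"
python3 -m crank '[{"x":-0.6,"y":0.08,"z":0,"turn":0.04},{"x":-0.6,"y":0.08,"z":0,"turn":0.04},{"x":-0.6,"y":0.08,"z":0,"turn":0.04},{"x":0,"y":0,"z":0,"turn":0}]'|grep -E "pos|rot|contact"
```

```text
tool_pos: [0.5099, 0.1555, 0.0108]
tool_rot: [-0.0, -0.069, 0.998, 0.0]
contact_force: [-1.3, -0.0, -0.2]
tool_pos: [0.5276, 0.1595, 0.011]
tool_rot: [0.0, -0.009, 1.0, 0.0]
contact_force: [-1.1, -0.6, -0.2]
```

```bash
python3 -m crank '[{"x":-0.6,"y":0.08,"z":0,"turn":0.04},{"x":-0.6,"y":0.08,"z":0,"turn":0.04},{"x":-0.6,"y":0.08,"z":0,"turn":0.04},{"x":-0.6,"y":0.08,"z":0,"turn":0.04},{"x":0,"y":0,"z":0,"turn":0}]'|grep -E "pos|rot|contact"
python3 -m crank '[{"x":-0.6,"y":0.07,"z":0,"turn":0.04},{"x":-0.6,"y":0.07,"z":0,"turn":0.04},{"x":-0.6,"y":0.07,"z":0,"turn":0.04},{"x":-0.6,"y":0.07,"z":0,"turn":0.04},{"x":0,"y":0,"z":0,"turn":0}]'|grep -E "pos|rot|contact"
python3 -m crank '[{"x":-0.4,"y":0.05,"z":0,"turn":0.027},{"x":-0.4,"y":0.05,"z":0,"turn":0.027},{"x":0,"y":0,"z":0,"turn":0}]'|grep -E "pos|rot|contact"
```

```text
tool_pos: [0.5516, 0.1618, 0.0111]
tool_rot: [0.0, 0.07, 0.998, 0.0]
contact_force: [-0.7, 0.1, 0.7]
tool_pos: [0.5757, 0.1598, 0.0112]
tool_rot: [0.0, 0.15, 0.989, 0.0]
contact_force: [-1.0, -0.4, 0.3]
tool_pos: [0.5837, 0.1582, 0.0112]
tool_rot: [0.0, 0.177, 0.984, 0.0]
contact_force: [-2.0, 0.4, 0.6]
```

Run:
```python
from h import *
im,d,K,T=snap('top'); cv2.imwrite('pics/t3.png',cv2.resize(im[140:290,215:390],(700,600),interpolation=cv2.INTER_CUBIC)[...,::-1])
im,d,K,T=snap('wrist'); cv2.imwrite('pics/w5.png',im[...,::-1])
```

```text
(no output)
```

View pics/w5.png

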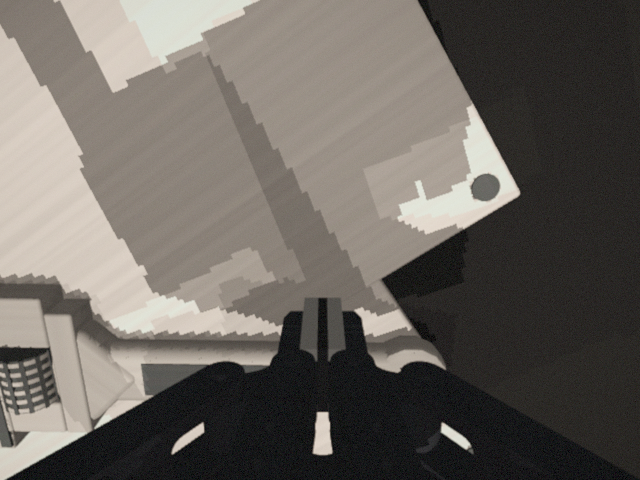

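The picture shows the handle lying parallel to the fingers and following the push. The tool has turned 0.63 rad so far. I'll go on in small steps until the force rises.

```bash
python3 -m crank '[{"x":-0.4,"y":0.04,"z":0,"turn":0.027},{"x":-0.4,"y":0.04,"z":0,"turn":0.027},{"x":0,"y":0,"z":0,"turn":0}]'|grep -E "pos|rot|contact"
python3 -m crank '[{"x":-0.3,"y":0.03,"z":0,"turn":0.02},{"x":-0.3,"y":0.03,"z":0,"turn":0.02},{"x":0,"y":0,"z":0,"turn":0}]'|grep -E "pos|rot|contact"
python3 -m crank '[{"x":-0.3,"y":0.02,"z":0,"turn":0.02},{"x":0,"y":0,"z":0,"turn":0},{"x":0,"y":0,"z":0,"turn":0}]'|grep -E "pos|rot|contact"
```

```text
tool_pos: [0.592, 0.156, 0.0113]
tool_rot: [0.001, 0.204, 0.979, 0.0]
contact_force: [-1.4, 0.7, -1.3]
tool_pos: [0.5977, 0.1541, 0.0113]
tool_rot: [0.001, 0.223, 0.975, 0.0]
contact_force: [-0.4, 1.5, 0.2]
tool_pos: [0.6002, 0.1529, 0.0113]
tool_rot: [0.001, 0.233, 0.973, 0.0]
contact_force: [-1.7, 1.9, -0.3]
```

Turned 0.75 rad so far. Continuing in 2–3 mm steps.

```bash
python3 -m crank '[{"x":-0.25,"y":0.02,"z":0,"turn":0.017},{"x":0,"y":0,"z":0,"turn":0},{"x":0,"y":0,"z":0,"turn":0}]'|grep -E "pos|contact"
python3 -m crank '[{"x":-0.25,"y":0.02,"z":0,"turn":0.017},{"x":0,"y":0,"z":0,"turn":0},{"x":0,"y":0,"z":0,"turn":0}]'|grep -E "pos|contact"
```

```text
tool_pos: [0.6023, 0.1521, 0.0114]
contact_force: [-1.6, 2.3, 0.7]
tool_pos: [0.6046, 0.1511, 0.0113]
contact_force: [-1.2, 2.4, -0.2]
```

```bash
python3 -m crank '[{"x":-0.25,"y":0,"z":0,"turn":0.017},{"x":0,"y":0,"z":0,"turn":0},{"x":0,"y":0,"z":0,"turn":0}]'|grep -E "pos|contact"
python3 -m crank '[{"x":-0.25,"y":0,"z":0,"turn":0.017},{"x":0,"y":0,"z":0,"turn":0},{"x":0,"y":0,"z":0,"turn":0}]'|grep -E "pos|contact"
python3 -m crank '[{"x":-0.2,"y":0,"z":0,"turn":0.013},{"x":0,"y":0,"z":0,"turn":0},{"x":0,"y":0,"z":0,"turn":0}]'|grep -E "pos|rot|contact"
```

```text
tool_pos: [0.6067, 0.1498, 0.0112]
contact_force: [-1.6, 3.0, 0.3]
tool_pos: [0.6088, 0.1485, 0.0112]
contact_force: [-0.8, 2.2, 0.4]
tool_pos: [0.6105, 0.1476, 0.0112]
tool_rot: [0.0, 0.272, 0.962, 0.0]
contact_force: [-0.6, 3.5, -0.2]
```

```bash
python3 -m crank '[{"x":-0.2,"y":0,"z":0,"turn":0.013},{"x":0,"y":0,"z":0,"turn":0},{"x":0,"y":0,"z":0,"turn":0}]'|grep -E "pos|contact"
python3 -m crank '[{"x":-0.2,"y":0,"z":0,"turn":0.013},{"x":0,"y":0,"z":0,"turn":0},{"x":0,"y":0,"z":0,"turn":0}]'|grep -E "pos|contact"
python3 -m crank '[{"x":-0.2,"y":0,"z":0,"turn":0.013},{"x":0,"y":0,"z":0,"turn":0},{"x":0,"y":0,"z":0,"turn":0}]'|grep -E "pos|rot|contact"
```

```text
tool_pos: [0.6121, 0.1464, 0.0111]
contact_force: [-0.9, 2.8, 0.5]
tool_pos: [0.6139, 0.1453, 0.0112]
contact_force: [-1.7, 2.8, 0.0]
tool_pos: [0.6155, 0.1444, 0.0112]
tool_rot: [0.0, 0.291, 0.957, 0.0]
contact_force: [-0.5, 3.8, -0.7]
```

```bash
python3 -m crank '[{"x":-0.2,"y":0.02,"z":0,"turn":0.013},{"x":0,"y":0,"z":0,"turn":0},{"x":0,"y":0,"z":0,"turn":0}]'|grep -E "pos|contact"
python3 -m crank '[{"x":-0.2,"y":0.02,"z":0,"turn":0.013},{"x":0,"y":0,"z":0,"turn":0},{"x":0,"y":0,"z":0,"turn":0}]'|grep -E "pos|rot|contact"
python3 - <<'E'
from h import *
im,d,K,T=snap('top'); cv2.imwrite('pics/t4.png',cv2.resize(im[140:290,215:390],(700,600),interpolation=cv2.INTER_CUBIC)[...,::-1])
E
```

```text
tool_pos: [0.6163, 0.1441, 0.0111]
contact_force: [-5.8, 5.1, 3.4]
tool_pos: [0.6171, 0.1436, 0.0111]
tool_rot: [-0.003, 0.303, 0.953, 0.0]
contact_force: [-7.5, 7.3, 3.7]
```

View pics/t4.png

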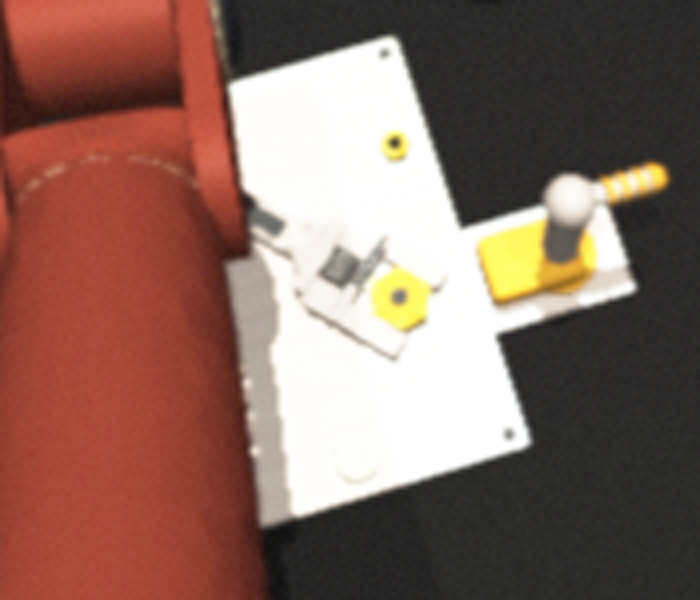

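The force rose from 3 to 10 N at a tool turn of about 0.89 rad, so this is the stop. In the picture the jaws still hold the hex at (400,297), and the cap and nut are unmoved. I'll back straight off, lift, and check.

```bash
python3 -m crank '[{"x":0.5,"y":0,"z":0,"turn":0},{"x":2,"y":0,"z":0,"turn":0},{"x":1,"y":0,"z":-2,"turn":0},{"x":0,"y":0,"z":-5,"turn":0},{"x":0,"y":0,"z":-5,"turn":0}]'|grep -E "pos|rot|contact"
python3 -m crank '[{"x":0.5,"y":-3,"z":-4,"turn":0},{"x":0.5,"y":-3,"z":-4,"turn":0},{"x":0.5,"y":-3,"z":0,"turn":0},{"x":0,"y":0,"z":0,"turn":0},{"x":0,"y":0,"z":0,"turn":0}]'|grep -E "time|pos|rot|contact"
python3 - <<'E'
from h import *
im,d,K,T=snap('wrist'); 
cv2.imwrite('pics/w6.png',im[...,::-1])
u,v=proj(np.array([.548,.008,.0217]),K,T); print('hex expected',u,v)
E
```

```text
tool_pos: [0.5896, 0.1615, 0.1312]
tool_rot: [-0.0, 0.303, 0.953, -0.002]
contact_force: [1.1, 0.8, 0.7]
time: 25.8
tool_pos: [0.5267, 0.0972, 0.211]
tool_rot: [0.001, 0.304, 0.953, -0.0]
contact_force: [0.5, -0.2, 0.4]
hex expected 251.41529658292447 283.73840939528844
```

View pics/w6.png

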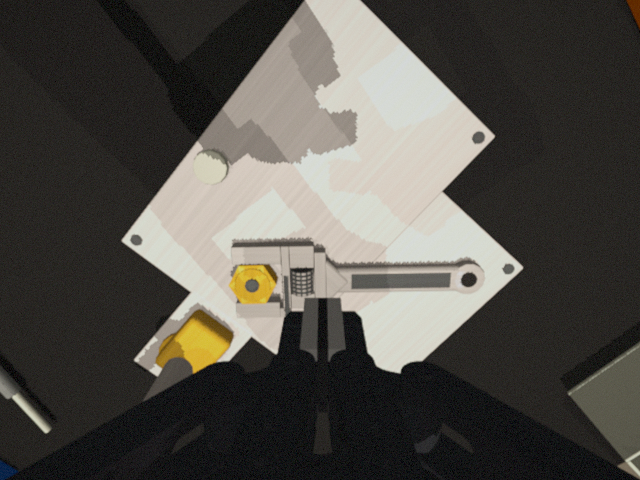

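Run:
```python
from h import *
im,d,K,T=load('wrist'); z0=.0057
def xy(u,v,z): return ray(u,v,z,K,T)[:2]
def ang(p): return np.degrees(np.arctan2(p[1],p[0]))
g=im.astype(int).sum(2); m=((g<330)&(g>120)); m[:,:354]=0;m[:,448:]=0;m[:272]=0;m[290:]=0
v,u=np.nonzero(m); s=np.polyfit(u,v,1)
A,B=[xy(x,np.polyval(s,x),z0+.012) for x in (356,446)]; ring=xy(469,280,z0+.012); H=xy(252,284,z0+.016)
print('handle',ang(B-A),'ring-hex',ang(ring-H),'H',H,'len',np.linalg.norm(ring-H))
p=xy(478,137,z0)-xy(136,240,z0); print('panel hole line',ang(p),np.linalg.norm(p))
p=xy(478,137,z0)-xy(508,268,z0); print('hole line2',ang(p),np.linalg.norm(p))
a=im[224:344,172:332]; cv2.imwrite('pics/w7.png',cv2.resize(a,(800,600),interpolation=cv2.INTER_CUBIC)[...,::-1])
```

```text
handle 55.52491589109761 ring-hex 55.22194257688093 H [0.54848323 0.00825777] len 0.1876666721328008
panel hole line 71.51270789530544 0.30084844193605803
hole line2 163.8215185071581 0.12035037475667912
```

View pics/w7.png

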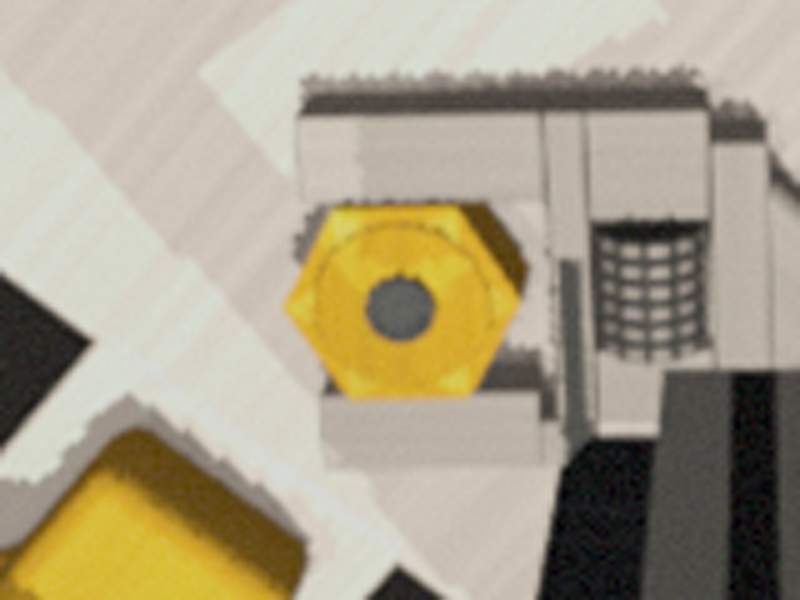

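The crop shows the hex (400,305) seated flush between the jaws. The handle has turned from about 105° to 55.4°, about 0.86 rad, and ended in firm contact, which matches the closed stop. The mouth's middle is within about 1 mm of the spindle axis and the robot is clear, so I'm handing in.

```bash
python3 -c "
from plant import manip
print(manip.job_done())"
```

```text
the job is handed in; nothing more can be done
None
```

The job is handed in, with no verdict returned: by the camera the jaws fit the hex (about 36 mm apart) and the wrench turned about 0.86 rad clockwise, until the push force rose to about 10 N at the closed stop; the wrench lies fitted on the hex, the cap and nut look unmoved, and the arm is clear.

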